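Change over the slide-out trays

ROBOT

A 6-joint arm with a two-finger parallel gripper is mounted at the origin on a cart in front of the work surface, level with it; the furniture and walls round the work are solid. World frame = base frame: x ahead of the robot, y to its left, z up, the work surface at z = 0. Lengths are in m, angles in degrees, forces in N, time in s.
With the tool pointing down it reaches from about 0.275 to 1 m from the base axis. Payload 8.4 kg.
Tool frame: the origin (TCP) lies between the finger pads; the fingertips stand 22 mm ahead of it and the grasp point (between the pads) lies 3 mm ahead of it; z points along the fingers, y is the line along which they close (so a half turn about z gives the same grasp; the last joint's range is limited). The gripper opens to 85 mm and grips with 20 to 120 N. Pads are 22 mm wide; open, the fingers measure 114 mm over their backs; the gripper's body (76 mm by 85 mm) begins 54 mm behind the grasp point. The pads swing forward as they close: fully open they stand 13 mm farther back than shut.
Start: joints at [69.076, 20.225, 93.587, -0, 66.188, -0.138], TCP at [0.222, 0.584, 0.253] pointing down, gripper open.
Joint ranges: [-150.9, 150.9], [-52.94, 120.26], [3.33, 152.33], [-74.26, 254.26], [0, 154.13], [-172.89, 172.89]. Speed limits (degrees/s): [127.2, 127.2, 159.86, 180, 180, 180].

INTERFACE

Orientations are given as a 3x3 rotation matrix whose columns are the frame's x, y, z axes.
In Python, from rig import get_state, cams, bot, spotter gives the robot as it stands. The module is installed in compiled form; this text tells all that it offers.
- The arm moves only by the tool drive_tool, never from a script. Its argument "series" is text: rows parted by semicolons, each of 6 numbers parted by spaces: the shift along the world's x, y, z in mm, then the turn, a rotation vector about the world's x, y, z in degrees. In form: x y z rx ry rz; .... A call has 1 to 20 rows; each row shifts and turns the commanded pose from where the row before left it; what a row does not reach is not made up. A row lasts 1/10 s, in which the tool goes at most 50 mm and 8.59 degrees, less where a joint would pass 70% of its speed; a pose out of reach is approached as far as the arm can. A call is refused whole if a number of a shift passes 50 or a number of a turn 8.59, either way. A call with a gripper value outside its range is refused whole. "jaw" is the opening in per cent of the stroke, from 0 (shut) to 100 (fully open), set as the call begins (left out, the last holds). The fingers move at their own pace and stop on an object; the grip force is fixed at half the most. Time passes only in rows, so rows that do not move let the fingers close. It gives the time, the measured TCP pose, the force, the opening and the grip force at its end, in the units of the state.
- get_state(): the state, without advancing time (a new reading comes with each control period).
- cams.camera(name): name is "side" or "top"; returns a dict with "frame" (420x560x3 uint8, red, green, blue), "K" (3x3 intrinsics, pixels), "k1" (the pictures are not rectified: a ray, as slopes to the right and down, at radius r is drawn at 1 + k1 r^2 times it, then the intrinsics apply), "rvec" (rotation vector, rad) and "tvec" (3), from world to camera coordinates, as OpenCV has them. Camera axes: x right, y down, z forward; pixel columns grow to the right and rows downward; lengths in m; the calibration is good to about 2 mm. A picture is of the moment at which its call begins. There is no depth.
- bot.job_done(): hands the job in; it is judged then, once.
Trained networks look in the newest picture that a camera, given by its name, has taken for a name from the list of things; names that differ only in an ending like _2 or _b are one class to them, and where a whole thing is asked for, a point or a joint stands for the part that bears it (a point fixed in the world has none). Each returns a list of dicts, best first, with "score" (0 to 1); they miss things now and then, are a little off and sometimes report something else, mostly with a low value. They report only what shows in the picture. A call takes as long as a camera call.
- spotter.look_for(camera, label): "xy" ([column, row] in pixels, amid what is visible of it).
- spotter.trace(camera, label): "mask" (420x560 bool, what is visible of it) and "xy" ([column, row] in pixels, amid what is visible of it).
The state is a dict: "t": time; "q": joint angles; "joint_velocities": joint speeds; "tau": joint torques, N m; "tcp_pos": TCP position; "ee_rot": TCP orientation; "force": force on the tool from outside, world axes, zero at the start; "moment": the same for the moment, N m; "finger_gap": finger opening in m; "gripper_force": force on a finger pad.
Only numpy, scipy, OpenCV 4.12 (cv2) and the standard library are available. Lean on these libraries where they do the work, as an engineer would, in place of code of your own. Each camera call takes 0.05 s, during which the arm holds its last target. There are 200 camera calls.

TASK

Two small tray units stand side by side on the bench, and only one tray may be out at a time. First push the empty tray, which stands part-way out, fully home; then hook a fingertip behind the upright front lip of the other tray, the closed one that carries the rubber stopper, and draw it fully out to its stop. Use only the outside of the fingertips: pinch or lift nothing, keep the stopper standing in its tray, and leave the vial, beaker and marker beside the units where they are.

Things in the scene. Friction and masses are not known exactly. Their poses are not given: they have to be found in the camera images.
- empty_unit: fixed grey housing of the empty tray (the water bath and the evaporator's overhanging flask stand to its left), 105 deep x 72 wide x 58 mm high, clear top, open front. Origin: at bench level, middle of the open front face. x points to its rear (the tray slides out along its -x), z up. Yaw between -0.35 and -0.10; which unit is on the left varies. The other unit is built the same.
- stopper_unit: the same housing for the tray with the rubber stopper. Same origin and axes.
- empty_tray (a joint): slide of the empty aluminium tray: 0 = fully home, 0.08 m = fully out against the stop; starts 0.04 to 0.07. Slides with about 2 N friction plus light damping (8 N s/m) and stays where it is left. Tray: 60 wide, floor's upper face 13 mm above the bench.
- stopper_tray (a joint): slide of the tray with the rubber stopper: 0 = fully home (start), 0.08 m = fully out against the stop. Same friction, same tray.
- empty_panel (a point): white outer panel on the upright front of the empty tray, 4 thick x 64 wide x 36 mm high, bench heights 9 to 45 mm. This point: middle of its outer (front) face, 27 mm above the bench; moves with the tray; this is the face to push. Its own x axis points level into the housing (the direction in which the tray closes), z up.
- empty_lip (a point): aluminium inner layer of the empty tray's upright front, behind the panel, 6 thick x 60 wide x 36 mm high. This point: top middle of its rear face, 45 mm above the bench. Its own x axis points level into the housing (the direction in which the tray closes), z up.
- stopper_panel (a point): the same white panel on the front of the stopper tray. This point: middle of its outer face, 27 mm above the bench. Its own x axis points level into the housing (the direction in which the tray closes), z up.
- stopper_lip (a point): aluminium lip of the stopper tray, to be hooked from behind: 6 thick (10 with the panel) x 60 wide, top 45 mm above the bench. This point: top middle of its rear face, moves with the tray. Its own x axis points level into the housing (the direction in which the tray closes), z up.
- stopper_trough (a point): middle of the floor of the open finger trough behind that lip, 13 mm above the bench, 22.5 mm behind the lip's rear face; moves with the tray. Trough 45 mm long (along x) x 54 wide, always outside the housing; the tray's side and cross walls round it reach 30 mm above the bench, the lip 45. Just behind the trough stands the 58 mm high housing when the tray is home.
- stopper_mid (a point): red-brown rubber stopper, 31 diameter x 28 mm high, standing loose in the pocket (45 x 54 mm) behind the trough of its tray, 60 to 85 mm behind the lip; this point is its centre. Seen through the clear top.
- vial_mid (a point): bystander: glass vial with black cap, 27 diameter x 61 mm; its centre.
- beaker_mid (a point): bystander: small glass beaker, 46 diameter x 57 mm; its centre.
- marker_mid (a point): bystander: black marker pen lying down, 138 x 17 x 18 mm; its centre.

How it is judged (in metres and radians):
On the way, in this order (a step that is already met when the one before it is completed fails the run):
1. the empty tray is pushed fully home while the other is still closed (value of joint empty_tray below 0.004 m and value of joint stopper_tray below 0.02 m), for 0.2 s.
2. the stopper tray is drawn out to its stop, the empty tray staying home (value of joint stopper_tray above 0.075 m and value of joint empty_tray below 0.006 m), for 0.2 s.
At the end, for the whole second after the job is handed in: the empty tray is home (within 6 mm), the stopper tray is out to its stop (within 5 mm of 80 mm) and at rest, and the stopper stands upright (within 0.2 rad) in its pocket (all of step 2 and velocity of joint stopper_tray between -0.01 and 0.01 m/s and angle between stopper_mid's own z axis and vertical below 0.2 rad and x of stopper_mid in the frame of stopper_lip between 0.05 and 0.095 m and z of stopper_mid in the frame of stopper_lip below -0.01 m); the robot touches nothing.
It fails at once if both trays out at once (value of joint each of empty_tray, stopper_tray above 0.025 m).
It fails at once if the stopper tray is drawn out pinched (pressed on its outer panel as it comes out) (contact force between the fingers and stopper_tray_c7 above 2 N and velocity of joint stopper_tray above 0.015 m/s).
It fails at once if the empty tray is pushed in pinched (pressed on the back of its lip as it goes in) (contact force between the fingers and empty_tray_c6 above 2 N and velocity of joint empty_tray below -0.015 m/s).
It fails at once if the stopper is lifted (height (world z) of stopper_mid above 0.045 m).
It fails at once if the vial, beaker or marker is moved by more than 20 mm (distance of any of vial_mid, beaker_mid, marker_mid from where it was at the start of the episode above 0.02 m).
It also fails if it takes over 48 s, if anything falls off the work surface, if the arm or the gripper's body presses on something with over 40 N, if the wrist force passes 120 N, or if a joint passes its speed limit or range.

## Working session

There is one attempt and no reset: what is moved stays moved. The work goes in short steps, Python scripts to look and compute and a tool call to move; the robot and the scene stay as the last step left them, time stands still between calls to the robot, and variables do not carry over. Pictures are saved under pics/ and viewed, at most 10 in all, crops included, and the job is handed in when it is done.

Besides the shell and the picture viewer there is one more tool, called after "Call:" as name(argument=value, ...) on one line, values as JSON. drive_tool: Moves the arm, as the interface text tells. Its arguments: {"type":"object","properties":{"series":{"type":"string"},"jaw":{"type":"number"}},"required":["series"]}

```bash
mkdir -p pics; cat > h.py <<'E'
import numpy as np, cv2
from rig import get_state, cams, bot, spotter
def cam(n):
    c=cams.camera(n); return c
def ray(c,uv):
    K=np.array(c["K"]); D=np.array([c["k1"],0,0,0,0.])
    p=cv2.undistortPoints(np.array([[uv]],float),K,D)[0,0]
    R=cv2.Rodrigues(np.array(c["rvec"],float))[0]; t=np.array(c["tvec"],float).ravel()
    return -R.T@t, R.T@np.array([p[0],p[1],1])
def at_z(c,uv,z):
    o,d=ray(c,uv); return o+d*(z-o[2])/d[2]
def proj(c,P):
    D=np.array([c["k1"],0,0,0,0.])
    return cv2.projectPoints(np.array(P,float).reshape(-1,1,3),np.array(c["rvec"],float),np.array(c["tvec"],float),np.array(c["K"]),D)[0][:,0]
E
python3 - <<'E'
from h import *
for n in("top","side"):
    c=cam(n); cv2.imwrite(f"pics/{n}0.png",cv2.resize(c["frame"][:,:,::-1],(800,600),interpolation=cv2.INTER_CUBIC))
    print(n,ray(c,(280,210)))
    for l,z in [("empty_panel",.027),("empty_lip",.045),("stopper_panel",.027),("stopper_lip",.045),("stopper_trough",.013),("stopper_mid",.03),("empty_unit",.058),("stopper_unit",.058),("vial_mid",.03),("beaker_mid",.03),("marker_mid",.01)]:
        for d in spotter.look_for(n,l)[:2]: print(l,round(d["score"],2),np.round(d["xy"]),at_z(c,d["xy"],z).round(3))
print(get_state()["t"])
E
```

```text
top (array([ 0.34018154, -0.34697356,  0.90113316]), array([ 0.15245849,  0.02285239, -0.98809841]))
empty_panel 0.95 [321. 186.] [ 0.529 -0.422  0.027]
empty_panel 0.5 [201. 257.] [ 0.373 -0.148  0.027]
empty_lip 0.92 [318. 186.] [ 0.525 -0.412  0.045]
stopper_panel 0.78 [270. 177.] [ 0.551 -0.306  0.027]
stopper_lip 0.81 [270. 178.] [ 0.545 -0.307  0.045]
stopper_trough 0.78 [273. 176.] [ 0.559 -0.311  0.013]
empty_unit 0.61 [271. 178.] [ 0.543 -0.308  0.058]
empty_unit 0.58 [333. 162.] [ 0.577 -0.448  0.058]
stopper_unit 0.63 [282. 153.] [ 0.6   -0.335  0.058]
stopper_unit 0.57 [272. 176.] [ 0.547 -0.312  0.058]
vial_mid 0.56 [381. 260.] [ 0.357 -0.547  0.03 ]
beaker_mid 0.95 [200. 256.] [ 0.374 -0.146  0.03 ]
marker_mid 0.83 [390. 199.] [ 0.497 -0.581  0.01 ]
marker_mid 0.62 [382. 260.] [ 0.36  -0.554  0.01 ]
side (array([-0.06525033, -1.12360857,  0.48975567]), array([ 0.54803864,  0.72795217, -0.41247479]))
empty_panel 0.79 [301. 229.] [ 0.523 -0.424  0.027]
empty_lip 0.6 [302. 229.] [ 0.5   -0.453  0.045]
stopper_panel 0.88 [282. 208.] [ 0.56  -0.303  0.027]
stopper_panel 0.74 [193. 210.] [ 0.373 -0.162  0.027]
stopper_lip 0.78 [280. 209.] [ 0.528 -0.335  0.045]
stopper_trough 0.75 [283. 212.] [ 0.567 -0.297  0.013]
stopper_trough 0.29 [332. 224.] [ 0.615 -0.432  0.013]
empty_unit 0.82 [331. 222.] [ 0.556 -0.488  0.058]
stopper_unit 0.98 [301. 207.] [ 0.56  -0.38   0.058]
vial_mid 0.65 [275. 274.] [ 0.355 -0.544  0.03 ]
beaker_mid 0.62 [192. 208.] [ 0.374 -0.155  0.03 ]
marker_mid 0.82 [346. 268.] [ 0.502 -0.592  0.01 ]
1.2
```

View pics/top0.png

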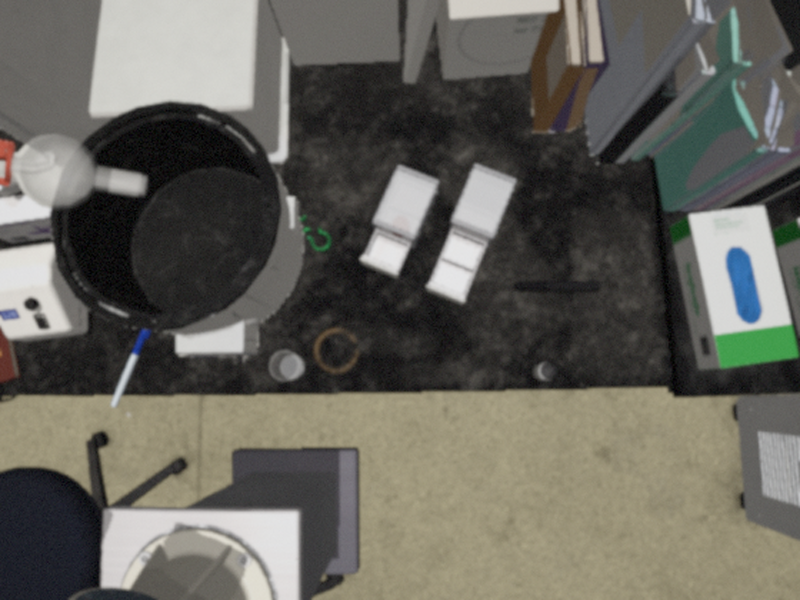

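View pics/side0.png

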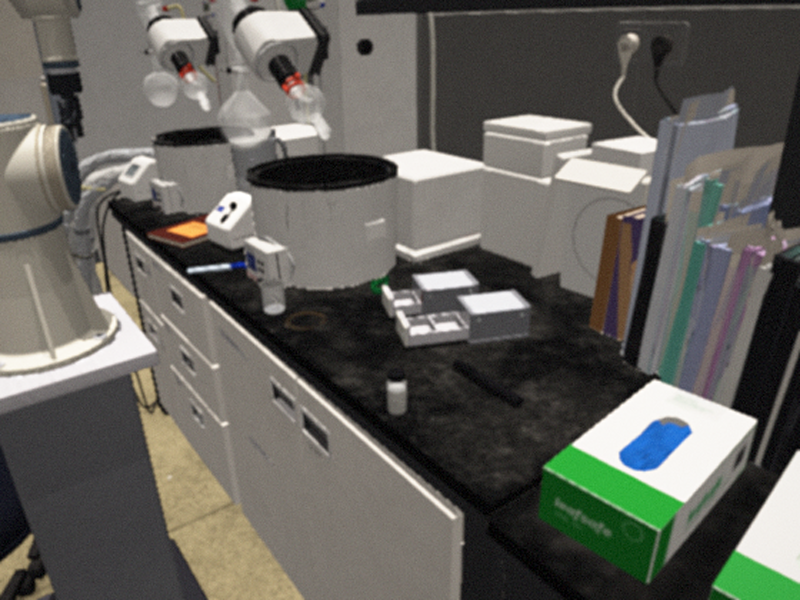

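The top view (800 px wide) shows the stopper unit on the left, with its tray front at about (383,266), and the empty unit on the right, with its tray out and front at about (447,295). The bath is at (175,215), the beaker at (286,366), the vial at (544,371) and the marker at (557,286). The side view agrees. Next I'll fit the units' silhouettes in both views.

```bash
cat > fit.py <<'E'
from h import *
from scipy.optimize import minimize
def box(x0,x1,w,z0,z1): return [(x,y,z) for x in(x0,x1) for y in(-w/2,w/2) for z in(z0,z1)]
def boxes(q): return [box(0,.105,.072,0,.058),box(-.055-q,-.051-q,.064,.009,.045),box(-.051-q,-.045-q,.06,.009,.045),box(-.051-q,0.01,.06,.008,.030)]
def W(p,P):
    x,y,a=p; P=np.array(P); c,s=np.cos(a),np.sin(a)
    return np.c_[x+c*P[:,0]-s*P[:,1], y+s*P[:,0]+c*P[:,1], P[:,2]]
S=4
def sil(c,pars,win):
    u0,v0,u1,v1=win; m=np.zeros(((v1-v0)*S,(u1-u0)*S),np.uint8)
    for p,q in pars:
        for b in boxes(q):
            h=cv2.convexHull(((proj(c,W(p,b))-[u0,v0]+.5)*S*16).astype(np.int32))
            cv2.fillConvexPoly(m,h,1,shift=4)
    return m
wins={"top":(246,108,368,218),"side":(263,182,378,248)}
def run(v0,seed=None):
    C={n:cam(n) for n in wins}; T={}
    for n,(u0,w0,u1,w1) in wins.items():
        g=cv2.cvtColor(C[n]["frame"],cv2.COLOR_RGB2GRAY)[w0:w1,u0:u1]
        T[n]=(cv2.resize(g,None,fx=S,fy=S,interpolation=cv2.INTER_CUBIC)>92).astype(np.uint8)
    def cost(v):
        r=0
        for n in wins:
            m=sil(C[n],[(v[:3],v[6]),(v[3:6],v[7])],wins[n]); r+=(m^T[n]).sum()/T[n].sum()
        return r
    f=minimize(cost,v0,method="Nelder-Mead",options=dict(initial_simplex=np.vstack([v0]+[np.array(v0)+np.eye(8)[i]*(.012 if i not in(2,5) else .08) for i in range(8)]),maxfev=3000,xatol=1e-4,fatol=1e-5))
    f=minimize(cost,f.x,method="Nelder-Mead",options=dict(maxfev=2000,initial_simplex=np.vstack([f.x]+[f.x+np.eye(8)[i]*(.005 if i not in(2,5) else .04) for i in range(8)])))
    return f,C,T
if __name__=="__main__":
    f,C,T=run([.596,-.435,-.25,.575,-.325,-.25,.05,0.])
    print(f.x.round(4),f.fun)
    v=f.x; ims=[]
    for n,(u0,w0,u1,w1) in wins.items():
        im=cv2.resize(C[n]["frame"][w0:w1,u0:u1,::-1],None,fx=6,fy=6,interpolation=cv2.INTER_CUBIC)
        for p,q in((v[:3],v[6]),(v[3:6],v[7])):
            for b in boxes(q):
                P=((proj(C[n],W(p,b))-[u0,w0]+.5)*6).astype(int)
                for i in range(8):
                    for k in(1,2,4):
                        if i<i^k: cv2.line(im,tuple(map(int,P[i])),tuple(map(int,P[i^k])),(0,0,255),1)
        cv2.imwrite(f"pics/fit_{n}.png",im)
    np.save("v.npy",v)
    for nm,l in(("top","vial_mid"),("top","beaker_mid")):pass
    m=[d for d in spotter.trace("top","stopper_mid")][:1]+spotter.look_for("side","stopper_mid")[:1]
    print([(d["score"],d["xy"]) for d in m])
    # bath extents: rim outline in top for guesses of height
    for uv in((122,74),(200,165),(196,145),(125,228),(40,150)): print(uv,at_z(C["top"],uv,.25).round(3))
    for uv in((176,120),(276,120),(226,133),(226,108)): print(uv,at_z(C["side"],uv,.25).round(3))
    print(get_state()["t"])
E
python3 fit.py
```

```text
[ 0.5809 -0.4381 -0.4271  0.5823 -0.315  -0.4233  0.0507  0.0028] 0.632460963189251
[]
(122, 74) [ 0.7   -0.044  0.25 ]
(200, 165) [ 0.522 -0.194  0.25 ]
(196, 145) [ 0.559 -0.187  0.25 ]
(125, 228) [ 0.415 -0.067  0.25 ]
(40, 150) [0.559 0.101 0.25 ]
(176, 120) [ 0.385 -0.091  0.25 ]
(276, 120) [ 0.574 -0.264  0.25 ]
(226, 133) [ 0.413 -0.293  0.25 ]
(226, 108) [ 0.56  -0.046  0.25 ]
1.4
```

```bash
python3 - <<'E'
import cv2,numpy as np
a=cv2.imread("pics/fit_top.png");b=cv2.imread("pics/fit_side.png")
a=cv2.resize(a,None,fx=.53,fy=.53,interpolation=cv2.INTER_AREA);b=cv2.resize(b,None,fx=.58,fy=.58)
h=max(a.shape[0],b.shape[0]);f=lambda m:cv2.copyMakeBorder(m,0,h-m.shape[0],0,0,cv2.BORDER_CONSTANT)
c=np.hstack([f(a),f(b)]);print(c.shape);cv2.imwrite("pics/fit.png",c[:, :800])
E
```

```text
(350, 788, 3)
```

View pics/fit.png

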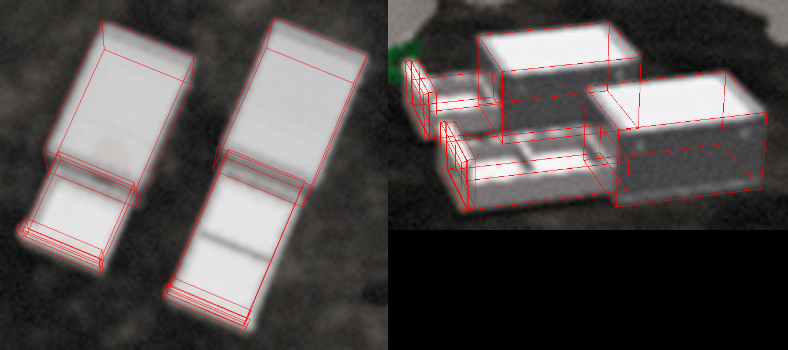

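The crop shows the fit is nearly right: the outlines lie on both units. The dark housing sides fall below the threshold in the side view, though, so I'll refine the fit with a lower, smoothed threshold.

```bash
sed -i 's/T\[n\]=(cv2.*/T[n]=(cv2.GaussianBlur(cv2.resize(g,None,fx=S,fy=S,interpolation=cv2.INTER_CUBIC),(0,0),3)>TH[n]).astype(np.uint8)/; s/^S=4/S=4\nimport sys\nTH={"top":80,"side":int(sys.argv[1]) if len(sys.argv)>1 else 60}/' fit.py
python3 - <<'E'
from h import *
v=np.load("v.npy")
import fit
c=cam("side");g=cv2.cvtColor(c["frame"],cv2.COLOR_RGB2GRAY)
P=proj(c,fit.W(v[:3],[(.05,-.036,.03),(.08,-.036,.02),(-.03,-.03,.02),(.05,-.08,0),(0,-.08,0),(.05,-.1,0)])).astype(int)
print([(tuple(p),g[p[1]-1:p[1]+2,p[0]-1:p[0]+2].mean().round()) for p in P])
E
for t in 48 54 60; do python3 fit.py $t | head -1; done
```

```text
[((np.int64(348), np.int64(227)), np.float64(69.0)), ((np.int64(360), np.int64(229)), np.float64(68.0)), ((np.int64(315), np.int64(233)), np.float64(120.0)), ((np.int64(355), np.int64(247)), np.float64(27.0)), ((np.int64(334), np.int64(249)), np.float64(41.0)), ((np.int64(358), np.int64(251)), np.float64(23.0))]
[ 0.5827 -0.441  -0.4136  0.5833 -0.3149 -0.4155  0.0561  0.005 ] 0.20424119728022683
[ 0.5826 -0.4398 -0.4095  0.5831 -0.3151 -0.417   0.0544  0.0049] 0.17887065485962014
[ 0.5828 -0.4389 -0.4129  0.5828 -0.3156 -0.4156  0.0543  0.0048] 0.17013490760016592
```

```bash
python3 - <<'E'
from h import *
s=get_state(); print(s["t"],s["tcp_pos"],np.round(s["ee_rot"],3).tolist(),np.round(s["force"],2))
c=cam("side");b=at_z(c,(222,201),0);print("bath base front",b.round(3))
for z in(.15,.2,.25,.3):print(z,proj(c,[[b[0],b[1],z]]).round())
t=cam("top")
for uv in((125,228),(200,170)):print("top rim",[at_z(t,uv,z).round(3)[:2] for z in(.15,.2,.25,.3)])
for uv in((42,119),(95,128)):print("flask",[at_z(t,uv,z).round(3)[:2] for z in(.25,.35,.45)])
E
```

```text
2.05 [0.22178674 0.5843169  0.25326973] [[-0.935, 0.355, -0.0], [0.355, 0.935, -0.0], [0.0, -0.0, -1.0]] [ 0.   -0.68 -0.54]
bath base front [ 0.494 -0.103  0.   ]
0.15 [[218. 151.]]
0.2 [[217. 133.]]
0.25 [[216. 115.]]
0.3 [[214.  95.]]
top rim [array([ 0.426, -0.023]), array([ 0.42 , -0.045]), array([ 0.415, -0.067]), array([ 0.409, -0.088])]
top rim [array([ 0.54 , -0.171]), array([ 0.527, -0.183]), array([ 0.513, -0.195]), array([ 0.5  , -0.206])]
flask [array([0.619, 0.104]), array([0.576, 0.034]), array([ 0.533, -0.035])]
flask [array([ 0.597, -0.001]), array([ 0.557, -0.054]), array([ 0.518, -0.107])]
```

Call:
drive_tool(series="-16 -43 8 0 0 0; -16 -43 8 0 0 0; -16 -43 8 0 0 0; -16 -43 8 0 0 0; -16 -43 8 0 0 0; -16 -43 8 0 0 0; 34 -23 0 0 0 0; 34 -23 0 0 0 0; 34 -23 0 0 0 0; 34 -23 0 0 0 0; 19 -36 0 0 0 0; 19 -36 0 0 0 0; 19 -36 0 0 0 0; 19 -36 0 0 0 0; 1 -41 0 0 0 0; 1 -41 0 0 0 0; 1 -41 0 0 0 0; 1 -41 0 0 0 0", jaw=0)

```text
t: 3.95
tcp_pos: [0.3415, -0.0754, 0.3016]
ee_rot: [[-0.935, 0.355, 0.001], [0.355, 0.935, -0.0], [-0.001, 0.0, -1.0]]
force: [1.3, 0.6, -0.4]
finger_gap: -0.0003
gripper_force: 0.0
```

Call:
drive_tool(series="14 -43 0 0 0 -3; 14 -43 0 0 0 0; 14 -43 0 0 0 0; 14 -43 0 0 0 0; 14 -43 -40 0 0 0; 15 -43 -40 0 0 0; 16 -44 -40 0 0 0; 0 0 -40 0 0 0; 0 0 -40 0 0 0; 0 0 0 0 0 0")

```text
t: 4.95
tcp_pos: [0.4319, -0.3505, 0.1179]
ee_rot: [[-0.915, 0.404, -0.007], [0.404, 0.915, 0.006], [0.009, 0.002, -1.0]]
force: [-0.2, 0.0, -0.8]
finger_gap: -0.0001
gripper_force: 0.0
```

```bash
python3 - <<'E'
from h import *
s=get_state();p=np.array(s["tcp_pos"]);R=np.array(s["ee_rot"]);print(s["t"],p.round(4),np.round(s["q"],1))
ims=[]
for n,w in(("top",(236,108,370,228)),("side",(230,150,364,250))):
    c=cam(n);u0,v0,u1,v1=w
    im=cv2.resize(c["frame"][v0:v1,u0:u1,::-1],None,fx=2.95,fy=2.95,interpolation=cv2.INTER_CUBIC)
    for k in(0,.022):
        x=(proj(c,[p+R[:,2]*k])[0]-[u0,v0]+.5)*2.95; cv2.circle(im,tuple(int(a) for a in x),3,(0,0,255),1); print(n,k,x.round())
    ims.append(cv2.copyMakeBorder(im,0,360-im.shape[0],0,0,cv2.BORDER_CONSTANT))
cv2.imwrite("pics/pre.png",np.hstack(ims))
E
```

```text
4.95 [ 0.4319 -0.3505  0.1179] [ -39.2   24.   108.     0.    48.5 -105.4]
top 0 [164. 344.]
top 0.022 [163. 348.]
side 0 [ 60. 129.]
side 0.022 [ 61. 155.]
```

View pics/pre.png

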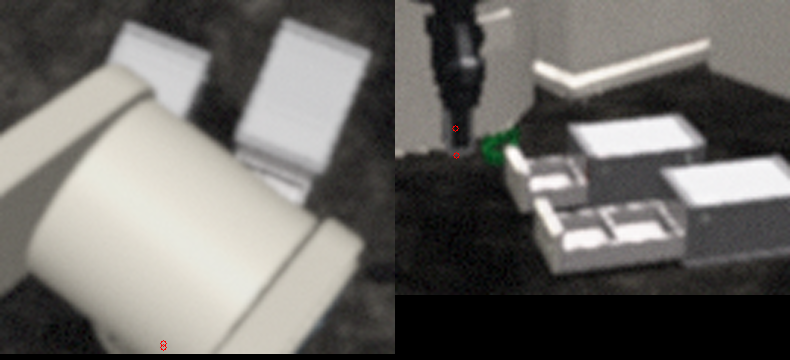

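The side crop shows the closed fingertips at about (457,155), in front of both trays, where the projection puts them. Next I lower them and start pushing.

Call:
drive_tool(series="7 -14 -20 0 0 0; 7 -14 -20 0 0 0; 0 0 -20 0 0 0; 0 0 -20 0 0 0; 0 0 0 0 0 0; 9 -4 0 0 0 0; 9 -4 0 0 0 0; 9 -4 0 0 0 0; 9 -4 0 0 0 0; 9 -4 0 0 0 0; 9 -4 0 0 0 0; 0 0 0 0 0 0")

```text
t: 6.25
tcp_pos: [0.5046, -0.4053, 0.0428]
ee_rot: [[-0.915, 0.403, 0.002], [0.403, 0.915, -0.001], [-0.002, -0.0, -1.0]]
force: [0.3, 0.8, -0.2]
finger_gap: -0.0002
gripper_force: 0.0
```

Call:
drive_tool(series="5 -2 0 0 0 0; 5 -2 0 0 0 0; 3 -1 0 0 0 0; 2 -1 0 0 0 0; 0 0 0 0 0 0; 0 0 0 0 0 0")

```text
t: 6.85
tcp_pos: [0.5157, -0.4095, 0.0424]
ee_rot: [[-0.915, 0.403, -0.004], [0.403, 0.915, 0.002], [0.005, 0.001, -1.0]]
force: [-9.1, 2.9, 6.2]
finger_gap: -0.0004
gripper_force: 4.9
```

```bash
python3 - <<'E'
from h import *
s=get_state();p=np.array(s["tcp_pos"]);R=np.array(s["ee_rot"]);print(s["t"],p.round(4),np.round(s["force"],1))
n,(u0,v0,u1,v1)="side",(255,170,375,260)
c=cam(n)
im=cv2.resize(c["frame"][v0:v1,u0:u1,::-1],None,fx=6,fy=6,interpolation=cv2.INTER_CUBIC)
x=(proj(c,[p+R[:,2]*.022])[0]-[u0,v0]+.5)*6; cv2.circle(im,tuple(int(a) for a in x),4,(0,0,255),1)
cv2.imwrite("pics/push.png",im)
E
```

```text
6.85 [ 0.5157 -0.4095  0.0424] [-9.1  2.9  6.2]
```

View pics/push.png

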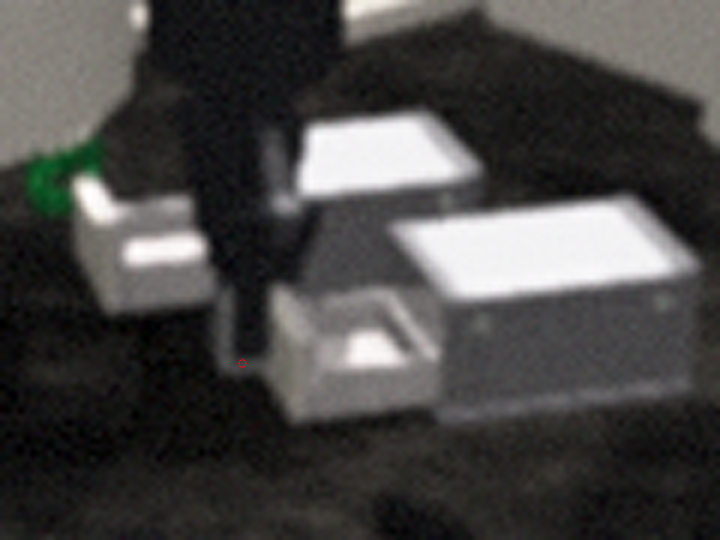

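The side crop shows the empty tray home, with the fingertip on its panel at about (245,363). A steady 9.5 N at rest, against about 2 N of friction, means it is at its stop. I'll press once more, then back off and rise.

Call:
drive_tool(series="2 -1 0 0 0 0; 1 0 0 0 0 0; 0 0 0 0 0 0; 0 0 0 0 0 0; -9 4 0 0 0 0; -9 4 0 0 0 0; -9 4 0 0 0 0; -9 4 0 0 0 0; 0 0 20 0 0 0; 0 0 40 0 0 0; 0 0 40 0 0 0; 0 0 0 0 0 0; 0 0 0 0 0 0")

```text
t: 8.2
tcp_pos: [0.4851, -0.3958, 0.1438]
ee_rot: [[-0.915, 0.403, 0.002], [0.403, 0.915, -0.002], [-0.003, -0.001, -1.0]]
force: [-0.2, -0.4, 0.7]
finger_gap: 0.0002
gripper_force: 0.0
```

Call:
drive_tool(series="14 19 0 0 0 0; 14 19 0 0 0 0; 14 19 0 0 0 0; 14 19 0 0 0 0; 13 18 0 0 0 0; 0 0 -30 0 0 0; 0 0 0 0 0 0; 0 0 0 0 0 0")

```text
t: 9.0
tcp_pos: [0.5525, -0.3009, 0.1113]
ee_rot: [[-0.915, 0.403, -0.003], [0.403, 0.915, 0.002], [0.004, 0.0, -1.0]]
force: [0.0, 0.4, 0.1]
finger_gap: -0.0
gripper_force: 0.0
```

```bash
python3 - <<'E'
from h import *
import fit
s=get_state();p=np.array(s["tcp_pos"]);R=np.array(s["ee_rot"]);print(s["t"],p.round(4),np.round(s["force"],1))
n,(u0,v0,u1,v1)="side",(255,160,375,250)
c=cam(n)
im=cv2.resize(c["frame"][v0:v1,u0:u1,::-1],None,fx=6,fy=6,interpolation=cv2.INTER_CUBIC)
tip=p+R[:,2]*.022
P=[tip,[tip[0],tip[1],.013],[tip[0],tip[1],.045]]
for x in (proj(c,P)-[u0,v0]+.5)*6: cv2.circle(im,tuple(int(a) for a in x),4,(0,0,255),1)
d=np.array([.915,-.403,0]);a=np.array([*tip[:2],.02])
# finger footprint 22 x 29 at z .02
n_=np.array([.403,.915,0])
f=[a+i*.011*d+j*.0145*n_ for i,j in((1,1),(1,-1),(-1,-1),(-1,1))]
cv2.polylines(im,[((proj(c,f)-[u0,v0]+.5)*6).astype(np.int32)],True,(0,255,0),1)
cv2.imwrite("pics/hook.png",im)
E
```

```text
9.0 [ 0.5525 -0.3009  0.1113] [0.  0.4 0.1]
```

View pics/hook.png

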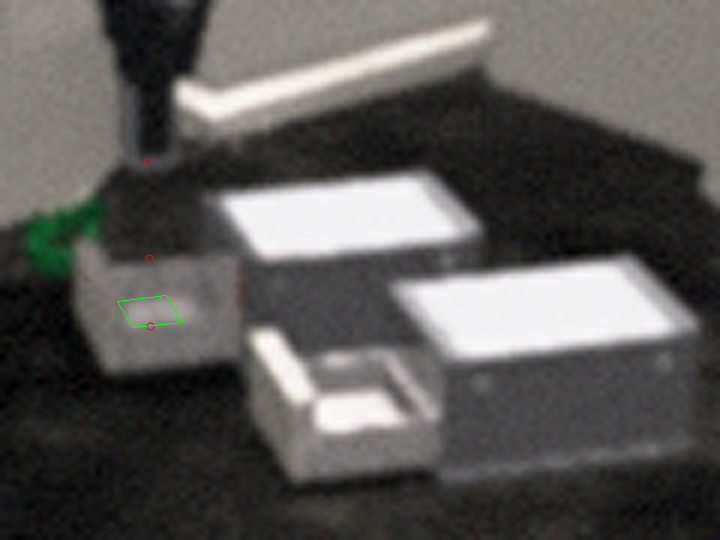

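The crop shows the tip's footprint (green, around (150,312)) inside the stopper tray's trough, slightly towards the lip. I'll shift 2 mm towards the housing and go down.

Call:
drive_tool(series="2 -1 0 0 0 0; 0 0 -15 0 0 0; 0 0 -15 0 0 0; 0 0 -15 0 0 0; 0 0 -15 0 0 0; 0 0 -10 0 0 0; 0 0 0 0 0 0")

```text
t: 9.75
tcp_pos: [0.5546, -0.3018, 0.0404]
ee_rot: [[-0.915, 0.403, -0.003], [0.403, 0.915, 0.002], [0.003, 0.0, -1.0]]
force: [-0.1, -0.2, -0.5]
finger_gap: 0.0003
gripper_force: 0.0
```

Call:
drive_tool(series="-3 1.3 0 0 0 0; -3 1.3 0 0 0 0; -3 1.3 0 0 0 0; -5 2.2 0 0 0 0; -5 2.2 0 0 0 0; -5 2.2 0 0 0 0; -5 2.2 0 0 0 0; -5 2.2 0 0 0 0; -5 2.2 0 0 0 0; -5 2.2 0 0 0 0; -5 2.2 0 0 0 0; -5 2.2 0 0 0 0; -5 2.2 0 0 0 0; -5 2.2 0 0 0 0; -5 2.2 0 0 0 0")

```text
t: 11.25
tcp_pos: [0.4863, -0.2719, 0.0426]
ee_rot: [[-0.915, 0.403, -0.0], [0.403, 0.915, 0.0], [0.0, 0.0, -1.0]]
force: [2.5, 0.3, 1.8]
finger_gap: 0.0001
gripper_force: 1.2
```

Moving with about 2.5 N of drag, as the tray friction predicts. About 15–20 mm remain.

Call:
drive_tool(series="-4 1.8 0 0 0 0; -4 1.8 0 0 0 0; -3 1.3 0 0 0 0; -2 0.9 0 0 0 0; -2 0.9 0 0 0 0; 0 0 0 0 0 0; 0 0 0 0 0 0")

```text
t: 11.95
tcp_pos: [0.4731, -0.2662, 0.0429]
ee_rot: [[-0.915, 0.403, 0.003], [0.403, 0.915, -0.001], [-0.003, -0.0, -1.0]]
force: [6.9, -2.0, -3.2]
finger_gap: 0.0002
gripper_force: 3.4
```

```bash
python3 - <<'E'
from h import *
s=get_state();p=np.array(s["tcp_pos"]);print(s["t"],p.round(4),np.round(s["force"],1))
n,(u0,v0,u1,v1)="side",(225,160,375,260)
c=cam(n)
im=cv2.resize(c["frame"][v0:v1,u0:u1,::-1],None,fx=5,fy=5,interpolation=cv2.INTER_CUBIC)
cv2.imwrite("pics/pull.png",im)
E
```

```text
11.95 [ 0.4731 -0.2662  0.0429] [ 6.9 -2.  -3.2]
```

View pics/pull.png

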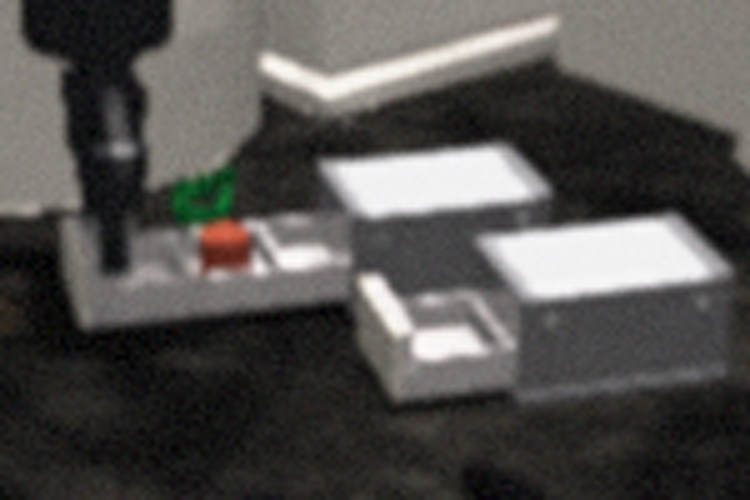

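The crop shows the tray drawn out and the stopper standing at (225,245). The steady 7 N at rest and 89 mm of travel agree with the stop. I'll pull slightly more, ease off the lip and rise.

Call:
drive_tool(series="-2 0.9 0 0 0 0; 0 0 0 0 0 0; 0 0 0 0 0 0; 4 -1.8 0 0 0 0; 4 -1.8 0 0 0 0; 4 -1.8 0 0 0 0; 2 -0.9 0 0 0 0; 0 0 0 0 0 0; 0 0 15 0 0 0; 0 0 25 0 0 0; 0 0 40 0 0 0; 0 0 40 0 0 0; 0 0 0 0 0 0; 0 0 0 0 0 0")

```text
t: 13.4
tcp_pos: [0.4841, -0.2711, 0.1644]
ee_rot: [[-0.915, 0.403, 0.002], [0.403, 0.915, -0.001], [-0.003, -0.0, -1.0]]
force: [-0.0, 0.5, -0.9]
finger_gap: -0.0
gripper_force: 0.0
```

```bash
python3 - <<'E'
from h import *
import fit
s=get_state();print(s["t"],np.round(s["tcp_pos"],4),np.round(s["force"],1))
u0,v0,u1,v1=225,160,375,260
c=cam("side")
im=cv2.resize(c["frame"][v0:v1,u0:u1,::-1],None,fx=5,fy=5,interpolation=cv2.INTER_CUBIC)
for p,q in(((.5827,-.4395,-.413),.005),((.583,-.3152,-.4155),.085)):
    for b in fit.boxes(q)[1:2]:
        P=((proj(c,fit.W(p,b))-[u0,v0]+.5)*5).astype(int)
        for i in range(8):
            for k in(1,2,4):
                if i<i^k: cv2.line(im,tuple(map(int,P[i])),tuple(map(int,P[i^k])),(0,0,255),1)
cv2.imwrite("pics/end.png",im)
E
```

```text
13.4 [ 0.4841 -0.2711  0.1644] [-0.   0.5 -0.9]
```

View pics/end.png

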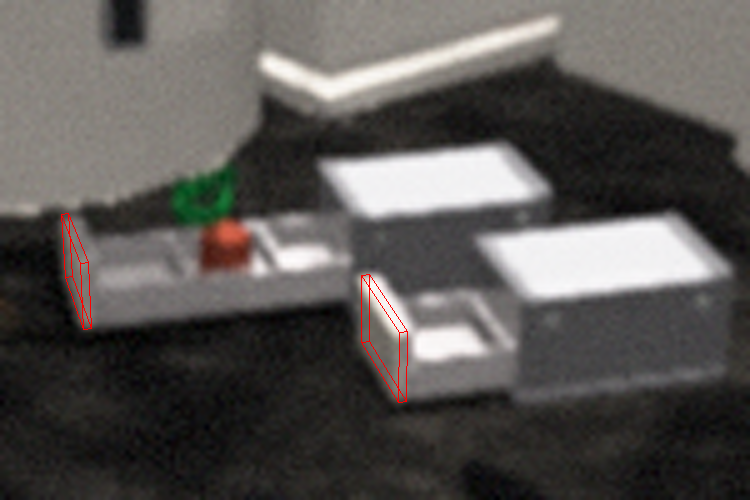

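The predicted panel outlines (red) sit on both panels: the stopper tray is out by 80 mm, the empty tray is home, the stopper stands upright and the arm is clear. I'm handing in.

```bash
python3 -c "
from rig import bot
print(bot.job_done())"
```

```text
the job is handed in; nothing more can be done
None
```

I pushed the empty tray home and drew the stopper tray out to its stop, with the stopper still upright and the arm clear, then handed the job in at about 13 s; no verdict was returned.

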